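Fold the note clips down and shut the cash drawer

ROBOT

A 6-joint arm with a two-finger parallel gripper is mounted at the origin on a cart in front of the work surface, level with it; the furniture and walls round the work are solid. World frame = base frame: x ahead of the robot, y to its left, z up, the work surface at z = 0. Lengths are in mm, angles in rad, forces in N, time in s.
With the tool pointing down it reaches from about 350 to 875 mm from the base axis. Payload 4.2 kg.
Tool frame: the origin (TCP) lies between the finger pads; the fingertips stand 22 mm ahead of it and the grasp point (between the pads) lies 3 mm ahead of it (tips_ahead is the z of the fingertips in the tool frame, in mm); z points along the fingers, x is the direction in which the jaws open and shut, and the axes are right-handed (so a half turn about z gives the same grasp; the last joint's range is limited). The gripper opens to 85 mm and grips with 20 to 120 N. Pads are 22 mm wide; open, the fingers measure 114 mm over their backs; the gripper's body (76 mm by 85 mm) begins 54 mm behind the grasp point. The pads swing forward as they close: fully open they stand 13 mm farther back than shut.
Start: joints at [1.398, 0.385, 0.008, 0, -1.194, -0.259], TCP at [261.533, 567.627, 253.312] pointing down, gripper open.
Joint ranges: [-3.14, 3.14], [-1.21, 2.06], [-1.07, 1.41], [-3.16, 2.05], [-2.99, -0.16], [-3.1, 3.1]. Speed limits (rad/s): [2.79, 2.79, 3.14, 3.14, 3.14, 3.14].

INTERFACE

Orientations are given as a unit quaternion [w, x, y, z].
In Python, from rig import get_obs, capture, sign_off, tips_ahead gives the robot as it stands.
- The arm moves only by the tool apply_moves, never from a script. Its argument "deltas" is a list of rows, each a list of 7 numbers: the shift along the tool's x, y, z in mm, then the turn, a rotation vector about the tool's x, y, z in degrees, then the closure, from -1 (fully open) to 1 (shut). In form: [[tx, ty, tz, rx, ry, rz, claw], ...]. A call has 1 to 12 rows; each row shifts and turns the commanded pose from where the row before left it, along the tool's axes as they then stand; what a row does not reach is not made up. A row lasts 1/10 s, in which the tool goes at most 50 mm and 8.59 degrees, less where a joint would pass 70% of its speed; a pose out of reach is approached as far as the arm can. A call is refused whole if a number of a shift passes 50 or a number of a turn 8.59, either way. A call with a gripper value outside its range is refused whole. The fingers move at their own pace and stop on an object; "squeeze" is the grip in N (left out, the last holds). Time passes only in rows, so rows that do not move let the fingers close. It gives the time, the measured TCP pose, the force and the opening at its end, in the units of the state.
- get_obs(): the state, without advancing time (a new reading comes with each control period).
- capture(name): name is "scene" or "top" or "wrist"; returns a dict with "pixels" (420x560x3 uint8, blue, green, red), "range_z" (420x560 float32, mm along the optical axis (not along the pixel's ray), 0 where there is no reading), "camera_matrix" (3x3 intrinsics, pixels), "view" (4x4, takes a point from world to camera coordinates). Camera axes: x right, y down, z forward; pixel columns grow to the right and rows downward; lengths in mm; the calibration is good to about 2 mm. The wrist camera is an equidistant fisheye: a pixel r from the principal point sees the ray r / f radians off the axis. A picture is of the moment at which its call begins.
- sign_off(): hands the job in, once; it reports no verdict.
The state is a dict: "t": time; "q": joint angles; "qvel": joint speeds; "joint_efforts": joint torques, N m; "ee_pos": TCP position; "eef_rot": TCP orientation; "ft_force": force on the tool from outside, world axes, zero at the start; "moment": the same for the moment, N m; "width": finger opening in mm.
Only numpy, scipy, OpenCV 4.12 (cv2) and the standard library are available. Lean on these libraries where they do the work, as an engineer would, in place of code of your own. Each camera call takes 0.05 s, during which the arm holds its last target.

TASK

The till's float has been counted back into the cash drawer, but the drawer was left open with some of its steel note clips standing up. Using only the fingertips, fold every raised clip down flat over its notes, leaving the other clips lying, and only then push the drawer fully shut without slamming it, so that no clip catches on the housing. Nothing is to be grasped or lifted: leave everything else on and around the till where it is.

Things in the scene. Friction and masses are not known exactly. Their poses are not given: they have to be found in the camera images.
- cash_drawer_tray (a joint): how far the tray of the steel cash drawer under the till screen is pulled out of its housing, m: 0 fully shut (end stop), 0.27 fully out; at the start 0.23 to 0.26. The tray runs on slides with about 2 N of friction, stays where it is left and has no spring or latch. It slides towards the robot, along the -x axis of tray_front.
- tray_front (a point): centre of the tray's flat front face (356 mm wide, 90 mm high), 53 mm above the counter. x points into the housing (the closing direction), y to the left along the front, z up. A small key stands 32 mm out of the face, 128 mm right of this point. Behind the front lie five coin cups, then (from 132 mm behind it) five note compartments 65 mm wide; divider tops at 61 mm, side walls at 73 mm.
- housing_front (a point): middle of the upper front edge of the housing into which the tray slides; its flat roof is 105 mm above the counter. The wire foot of the till screen (9 mm high) begins about 40 mm and the upright screen itself about 140 mm behind this edge.
- note_clip_1 (a joint): angle of the rightmost of 5 steel note clips, rad: 0 level, pointing to the tray's front (down, end stop), 1.57 upright, 1.85 end stop; starts up at 0.5 to 1.75. A flat arm 18 mm wide, 76 mm long from its hinge, which is 213 mm behind, 133 mm right of and 3 mm above tray_front; upper (when raised: rear) face 4 to 6 mm off the hinge line, a roller 30 mm under its end. Stiff (0.04 N m): stays where left.
- note_clip_2 (a joint): angle of the second from the right of 5 steel note clips, rad: 0 level, pointing to the tray's front (down, end stop), 1.57 upright, 1.85 end stop; starts down. A flat arm 18 mm wide, 76 mm long from its hinge, which is 213 mm behind, 67 mm right of and 3 mm above tray_front; upper (when raised: rear) face 4 to 6 mm off the hinge line, a roller 30 mm under its end. Stiff (0.04 N m): stays where left.
- note_clip_3 (a joint): angle of the middle of 5 steel note clips, rad: 0 level, pointing to the tray's front (down, end stop), 1.57 upright, 1.85 end stop; starts up at 0.5 to 1.75. A flat arm 18 mm wide, 76 mm long from its hinge, which is 213 mm behind, level sideways with and 3 mm above tray_front; upper (when raised: rear) face 4 to 6 mm off the hinge line, a roller 30 mm under its end. Stiff (0.04 N m): stays where left.
- note_clip_4 (a joint): angle of the second from the left of 5 steel note clips, rad: 0 level, pointing to the tray's front (down, end stop), 1.57 upright, 1.85 end stop; starts down. A flat arm 18 mm wide, 76 mm long from its hinge, which is 213 mm behind, 67 mm left of and 3 mm above tray_front; upper (when raised: rear) face 4 to 6 mm off the hinge line, a roller 30 mm under its end. Stiff (0.04 N m): stays where left.
- note_clip_5 (a joint): angle of the leftmost of 5 steel note clips, rad: 0 level, pointing to the tray's front (down, end stop), 1.57 upright, 1.85 end stop; starts down. A flat arm 18 mm wide, 76 mm long from its hinge, which is 213 mm behind, 133 mm left of and 3 mm above tray_front; upper (when raised: rear) face 4 to 6 mm off the hinge line, a roller 30 mm under its end. Stiff (0.04 N m): stays where left.
- receipt_printer: black cube-shaped receipt printer, 129 x 129 x 122 mm, right of the cash drawer; a bystander, loose; origin at the centre of its underside
- stapler: black desk stapler, 34 x 133 x 50 mm, lying on the right part of the cash drawer's roof; a bystander, loose; origin at the centre of its underside
- card_terminal: white card terminal, 171 x 81 x 36 mm, lying on its 18 mm high charging cradle; a bystander, loose; origin at the centre of its underside
- order_pad: purple spiral notebook, 140 x 99 x 14 mm; a bystander, loose; origin at the centre of its underside
- calculator: grey desk calculator, 125 x 78 x 16 mm; a bystander, loose; origin at the centre of its underside
- pen_a: white ballpoint pen, 11 x 145 x 9 mm; a bystander, loose; origin at the centre of its underside
- mouse: white computer mouse, 109 x 66 x 38 mm; a bystander, loose; origin at the centre of its underside
- coin_cup: small white plastic cup, 76 mm across, 47 mm high; a bystander, loose; origin at the centre of its underside

How it is judged (in metres and radians):
On the way, in this order (a step that is already met when the one before it is completed fails the run):
1. all five note clips lie folded down while the drawer is still open (value of joint each of note_clip_1, note_clip_2, note_clip_3, note_clip_4, note_clip_5 below 0.12 rad and value of joint cash_drawer_tray above 0.18 m), for 0.2 s.
2. the drawer is pushed fully shut (value of joint cash_drawer_tray below 0.006 m), for 0.2 s.
At the end, for the whole second after the job is handed in: The cash drawer is shut to within 6 mm of its end stop and at rest, and all five note clips lie within 0.12 rad of level (value of joint cash_drawer_tray below 0.006 m and value of joint each of note_clip_1, note_clip_2, note_clip_3, note_clip_4, note_clip_5 below 0.12 rad and not (velocity of joint cash_drawer_tray below -0.01 m/s) and not (velocity of joint cash_drawer_tray above 0.01 m/s)); the robot touches nothing.
It fails at once if the drawer goes in (under 0.18 m open) while a clip still stands up (over 0.3 rad) (value of joint cash_drawer_tray below 0.18 m and value of joint any of note_clip_1, note_clip_2, note_clip_3, note_clip_4, note_clip_5 above 0.3 rad).
It fails at once if a clip that lay down is raised (over 0.3 rad) (value of joint any of note_clip_2, note_clip_4, note_clip_5 above 0.3 rad).
It fails at once if the drawer is slammed (faster than 0.5 m/s) (velocity of joint cash_drawer_tray below -0.5 m/s).
It fails at once if a bystander is lifted, carried or pushed more than 25 mm from its place (distance of any of receipt_printer, stapler, card_terminal, order_pad, calculator, pen_a, mouse, coin_cup from where it was at the start of the episode above 0.025 m).
It also fails if it takes over 58 s, if anything falls off the work surface, if the arm or the gripper's body presses on something with over 40 N, if the wrist force passes 120 N, or if a joint passes its speed limit or range.

## Working session

There is one attempt and no reset: what is moved stays moved. The work goes in short steps, Python scripts to look and compute and a tool call to move; the robot and the scene stay as the last step left them, time stands still between calls to the robot, and variables do not carry over. Pictures are saved under pics/ and viewed, and the job is handed in when it is done.

Besides the shell and the picture viewer there is one more tool, called after "Call:" in YAML: its name, and indented under it one key for each argument. apply_moves: Moves the arm, as the interface text tells. Its arguments: {"type":"object","properties":{"deltas":{"type":"array","items":{"type":"array","items":{"type":"number"}}},"squeeze":{"type":"number"}},"required":["deltas"]}

```bash
ls; mkdir -p pics
python3 - <<'E'
from rig import *
import cv2,numpy as np
print(get_obs()); print(tips_ahead)
for n in ("scene","top","wrist"):
    c=capture(n); cv2.imwrite(f"pics/{n}0.png",c["pixels"]); np.savez(f"{n}0.npz",**c); print(n,c["camera_matrix"],c["view"])
E
```

```text
pics
{'t': 0.0, 'q': array([ 1.39760199e+00,  3.85563988e-01,  6.62313854e-03, -5.10943836e-04,
       -1.19400015e+00, -2.58613612e-01]), 'qvel': array([-1.02505782e-03,  6.51062771e-05, -8.79008364e-04, -5.41963300e-04,
        1.24668730e-03, -6.34550707e-04]), 'joint_efforts': array([ 4.20751621e-05, -3.92288160e+01,  1.88397771e+01,  4.18619111e+00,
       -4.60400741e-03, -8.42359015e-06]), 'ee_pos': array([261.31629792, 567.15581448, 252.21422255]), 'eef_rot': array([-9.00106004e-04, -5.39126430e-01,  8.42224131e-01, -6.29358269e-04]), 'ft_force': array([-1.14177139,  0.39076884,  0.31837696]), 'moment': array([ 0.03367357, -0.01352138, -0.01895361]), 'width': 85.42003486677555}
22.0
scene [[531.17387574   0.         284.80037023]
 [  0.         531.17387574 201.9989953 ]
 [  0.           0.           1.        ]] [[-8.24884673e-01 -5.65296647e-01 -2.23109095e-03  3.96921391e+02]
 [-3.24553855e-01  4.76815246e-01 -8.16891680e-01  2.97055999e+02]
 [ 4.62849946e-01 -6.73117316e-01 -5.76786794e-01  1.76343987e+03]
 [ 0.00000000e+00  0.00000000e+00  0.00000000e+00  1.00000000e+00]]
top [[393.99081274   0.         274.37675623]
 [  0.         393.99081274 208.69739151]
 [  0.           0.           1.        ]] [[-2.71658677e-02 -9.99436410e-01  1.97199838e-02 -8.05536411e+01]
 [-9.96287305e-01  2.54575733e-02 -8.22406062e-02  5.48990031e+02]
 [ 8.16922333e-02 -2.18809069e-02 -9.96417385e-01  1.25402299e+03]
 [ 0.00000000e+00  0.00000000e+00  0.00000000e+00  1.00000000e+00]]
wrist [[325.1922621    0.         280.43565029]
 [  0.         325.1922621  210.32506205]
 [  0.           0.           1.        ]] [[-4.18766353e-01 -9.08090902e-01  2.37807005e-03  6.23030865e+02]
 [-8.58326400e-01  3.96669760e-01  3.25467192e-01 -4.28360415e+01]
 [-2.96497104e-01  1.34253549e-01 -9.45550343e-01  3.82308916e+02]
 [ 0.00000000e+00  0.00000000e+00  0.00000000e+00  1.00000000e+00]]
```

View pics/scene0.png

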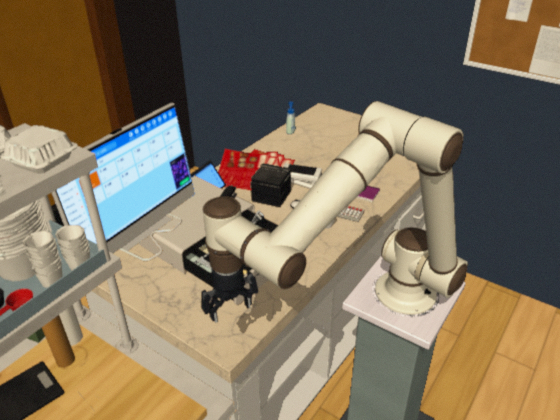

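View pics/top0.png

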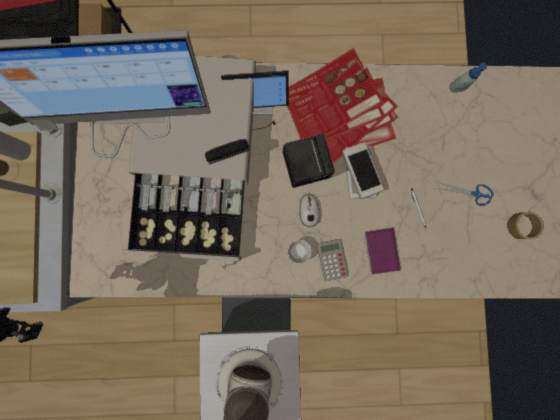

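View pics/wrist0.png

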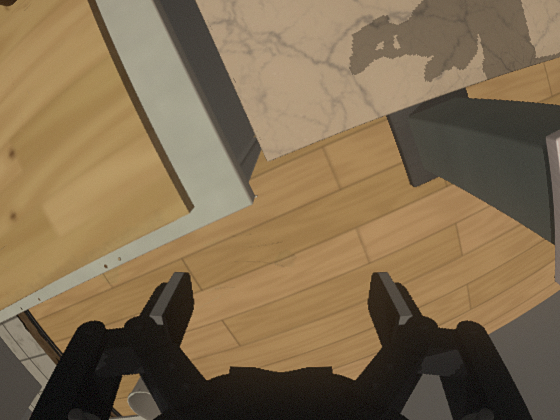

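```bash
cat > h.py <<'E'
import numpy as np,cv2
def pts(c):
    K=c["camera_matrix"];V=c["view"];d=c["range_z"]
    v,u=np.mgrid[:420,:560]
    P=np.stack([(u-K[0,2])/K[0,0]*d,(v-K[1,2])/K[1,1]*d,d],-1)
    W=(P-V[:3,3])@V[:3,:3]; W[d==0]=np.nan
    return W
E
python3 - <<'E'
from h import *
c=dict(np.load("top0.npz"));W=pts(c)
im=cv2.resize(c["pixels"][140:270,110:270],None,fx=5,fy=4.6,interpolation=cv2.INTER_CUBIC);im=cv2.resize(c["pixels"][150:265,115:255],None,fx=5,fy=5,interpolation=cv2.INTER_CUBIC)
cv2.imwrite("pics/topc.png",im)
for v in (170,174,178,182,190,200,210,220,230,240,246,248,250,252,254,256,260):
    print(v,[tuple(np.round(W[v,u]).astype(int)) if np.isfinite(W[v,u,0]) else None for u in (135,150,170,190,210,230,238)])
E
```

```text
170 [(np.int64(668), np.int64(326), np.int64(107)), (np.int64(668), np.int64(282), np.int64(104)), (np.int64(666), np.int64(220), np.int64(108)), (np.int64(665), np.int64(161), np.int64(104)), (np.int64(663), np.int64(100), np.int64(105)), (np.int64(662), np.int64(39), np.int64(107)), (np.int64(661), np.int64(15), np.int64(106))]
174 [(np.int64(662), np.int64(337), np.int64(74)), (np.int64(670), np.int64(306), np.int64(21)), (np.int64(653), np.int64(221), np.int64(108)), (np.int64(653), np.int64(161), np.int64(102)), (np.int64(651), np.int64(100), np.int64(107)), (np.int64(650), np.int64(39), np.int64(104)), (np.int64(649), np.int64(15), np.int64(103))]
178 [(np.int64(650), np.int64(338), np.int64(72)), (np.int64(658), np.int64(307), np.int64(18)), (np.int64(655), np.int64(241), np.int64(22)), (np.int64(654), np.int64(177), np.int64(21)), (np.int64(653), np.int64(112), np.int64(20)), (np.int64(637), np.int64(40), np.int64(104)), (np.int64(637), np.int64(15), np.int64(106))]
182 [(np.int64(638), np.int64(340), np.int64(67)), (np.int64(644), np.int64(306), np.int64(24)), (np.int64(642)
[... 3696 characters left out ...]
4(13)), (np.int64(405), np.int64(23), np.int64(62))]
256 [(np.int64(406), np.int64(359), np.int64(5)), (np.int64(405), np.int64(313), np.int64(-1)), (np.int64(406), np.int64(224), np.int64(98)), (np.int64(404), np.int64(164), np.int64(100)), (np.int64(403), np.int64(105), np.int64(97)), (np.int64(400), np.int64(46), np.int64(80)), (np.int64(398), np.int64(24), np.int64(40))]
260 [(np.int64(393), np.int64(362), np.int64(-3)), (np.int64(392), np.int64(313), np.int64(1)), (np.int64(390), np.int64(249), np.int64(-3)), (np.int64(388), np.int64(183), np.int64(2)), (np.int64(387), np.int64(118), np.int64(5)), (np.int64(385), np.int64(54), np.int64(-1)), (np.int64(388), np.int64(20), np.int64(100))]
```

View pics/topc.png

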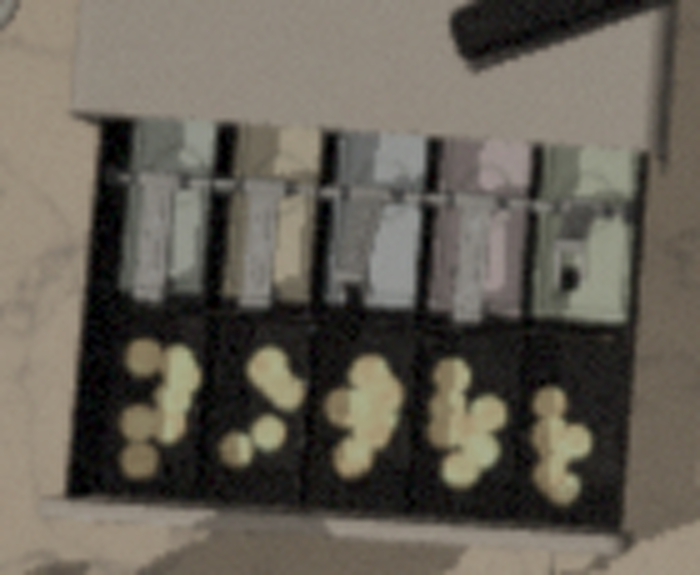

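Run:
```python
from h import *
c=dict(np.load("top0.npz"));W=pts(c)
x,y,z=W[...,0],W[...,1],W[...,2]
# front rim: per column nearest-x (largest row) with z in 85..108, x 380..440
def fit(a):
    a=np.array(a); p=np.polyfit(a[:,1],a[:,0],1)
    for _ in range(3):
        r=a[:,0]-np.polyval(p,a[:,1]); a=a[abs(r)<4]; p=np.polyfit(a[:,1],a[:,0],1)
    return p,a
L=[];R=[];B=[]
for u in range(125,242):
    m=np.where((z[:,u]>88)&(z[:,u]<108)&(x[:,u]>375)&(x[:,u]<440))[0]
    if len(m): L.append([x[m.max(),u],y[m.max(),u]]);B.append([x[m.min(),u],y[m.min(),u]])
    m=np.where((z[:,u]>98)&(z[:,u]<112)&(x[:,u]>600)&(x[:,u]<690))[0]
    if len(m): R.append([x[m.max(),u],y[m.max(),u]])
for n,a in (("front",L),("frontback",B),("roof",R)):
    p,a=fit(a); print(n,p,"yaw deg",np.degrees(np.arctan(-p[0])),a[:,1].min(),a[:,1].max(),len(a))
    # x at y=..
    print(np.polyval(p,[0,180,350]))
# stapler
m=(z>112)&(x>620)&(x<760)&(y>0)&(y<250)
print("stapler",np.nanmin(W[m],0),np.nanmax(W[m],0))
m=(z>15)&(x>350)&(x<700)&(y>-120)&(y<5)
print("right stuff",np.nanmin(W[m],0),np.nanmax(W[m],0))
m=(z>80)&(x>450)&(x<640)&(y>0)&(y<350)
for q in np.argwhere(m): print(q,W[q[0],q[1]].round())
```

```text
front [9.28763312e-02 3.86481519e+02] yaw deg -5.306199614170455 17.77688968046038 359.3782118126934 115
[386.48151934 403.19925895 418.98823525]
frontback [9.25361675e-02 3.94929858e+02] yaw deg -5.286875753028024 17.566601720442897 358.9704422648076 115
[394.92985819 411.58636835 427.31751683]
roof [9.28683193e-02 6.33319446e+02] yaw deg -5.305744495259627 6.081410331180707 346.6148688925022 113
[633.31944569 650.03574317 665.82335745]
stapler [6.83397655e+02 5.72813753e-01 1.12103290e+02] [746.92456194 219.10733362 160.1896667 ]
right stuff [598.91686047 -16.22974776  16.66626665] [699.24503796   4.96130047 109.42434215]
[177 234] [639.  27. 109.]
[177 235] [640.  24. 106.]
[177 236] [639.  21. 108.]
[177 237] [640.  18. 104.]
[177 238] [639.  15. 109.]
[177 240] [639.   9. 108.]
[177 241] [640.   6. 102.]
[177 242] [640.   3. 102.]
[178 221] [639.  67.  99.]
[178 222] [638.  64. 104.]
[178 223] [638.  61. 104.]
[178 224] [638.  58. 101.]
[178 225] [639.  55.  99.]
[178 226] [638.  52. 102.]
[178 227] [638.  49. 104.]
[178 228] [638.  46. 102.]
[178 229] [637.  42. 107.]
[178 230]
[... 4231 characters left out ...]
207 183] [553. 186.  91.]
[207 184] [554. 185.  81.]
[207 185] [554. 180.  87.]
[207 186] [554. 178.  84.]
[207 187] [554. 175.  82.]
[207 188] [553. 170.  91.]
[207 227] [548.  49. 111.]
[207 228] [548.  47. 111.]
[207 229] [549.  44. 106.]
[207 230] [548.  41. 109.]
[208 183] [551. 187.  84.]
[208 184] [551. 184.  84.]
[208 185] [551. 180.  87.]
[208 186] [551. 178.  86.]
[208 187] [551. 175.  85.]
[208 188] [550. 171.  89.]
[209 183] [548. 188.  81.]
[209 184] [548. 183.  87.]
[209 185] [548. 181.  82.]
[209 186] [548. 178.  84.]
[209 187] [548. 175.  82.]
[209 188] [548. 172.  84.]
[210 184] [545. 184.  84.]
[210 185] [544. 180.  87.]
[210 186] [545. 178.  82.]
[210 187] [545. 176.  81.]
```

Call:
apply_moves:
  deltas:
    - [0, 0, 0, 0, 0, -6.5, 1]
    - [0, 0, 0, 0, 0, -6.5, 1]
    - [0, 0, 0, 0, 0, -6.5, 1]
    - [0, 0, 0, 0, 0, 0, 1]
    - [0, 0, 0, 0, 0, 0, 1]
    - [0, 0, 0, 0, 0, 0, 1]
  squeeze: 20

```text
t: 0.75
ee_pos: [261.5, 567.5, 253.1]
eef_rot: [-0.0, -0.673, 0.739, -0.0]
ft_force: [0.4, -0.0, -0.1]
width: 0.1
```

```bash
cat >> h.py <<'E'
from scipy.spatial.transform import Rotation as Rt
def st():
    import rig
    o=rig.get_obs();w,x,y,z=o["eef_rot"];R=Rt.from_quat([x,y,z,w]).as_matrix()
    tip=o["ee_pos"]+R[:,2]*rig.tips_ahead
    F=np.array([403,189,53.]);d=np.array([.9957,-.0925,0]);l=np.array([.0925,.9957,0])
    print("t",o["t"],"ta",rig.tips_ahead,"tip",tip.round(1),"f",o["ft_force"].round(1),"w",o["width"])
    print("tip in drawer: fwd-of-hinge",round(213-(tip-F)@d,1),"left",round((tip-F)@l,1),"z",round(tip[2],1)); print(R.round(3))
E
python3 -c "from h import *;st()"
```

```text
t 0.75 ta 22.0 tip [261.5 567.5 231.1] f [ 0.4 -0.  -0.1] w 0.13720682544454768
tip in drawer: fwd-of-hinge 388.9 left 363.8 z 231.1
[[-0.093 -0.996 -0.   ]
 [-0.996  0.093 -0.   ]
 [ 0.     0.    -1.   ]]
```

Call:
apply_moves:
  deltas:
    - [40, -25, 0, 0, 0, 0, 1]
    - [40, -25, 0, 0, 0, 0, 1]
    - [40, -25, 0, 0, 0, 0, 1]
    - [40, -25, 0, 0, 0, 0, 1]
    - [40, -25, 0, 0, 0, 0, 1]
    - [40, -25, 0, 0, 0, 0, 1]
    - [40, -25, 0, 0, 0, 0, 1]
    - [40, -25, 0, 0, 0, 0, 1]
    - [40, -25, 0, 0, 0, 0, 1]
    - [0, 0, 0, 0, 0, 0, 1]
    - [0, 0, 0, 0, 0, 0, 1]

```text
t: 1.85
ee_pos: [453.1, 187.6, 253.4]
eef_rot: [0.0, -0.673, 0.74, 0.0]
ft_force: [-1.2, 0.7, -0.8]
width: 0.1
```

Run:
```python
from h import *;from rig import *
st()
c=capture("wrist");cv2.imwrite("pics/w1.png",c["pixels"]);np.savez("w1.npz",**c)
V=c["view"];print("cam",-V[:3,:3].T@V[:3,3],V[2,:3])
```

```text
t 1.85 ta 22.0 tip [453.1 187.6 231.4] f [-1.2  0.7 -0.8] w 0.13235811366084457
tip in drawer: fwd-of-hinge 163.0 left 3.2 z 231.4
[[-0.095 -0.995  0.   ]
 [-0.995  0.095  0.   ]
 [-0.    -0.    -1.   ]]
cam [536.47371461 178.79211754 375.04720529] [-0.32411552  0.03069268 -0.94551948]
```

View pics/w1.png

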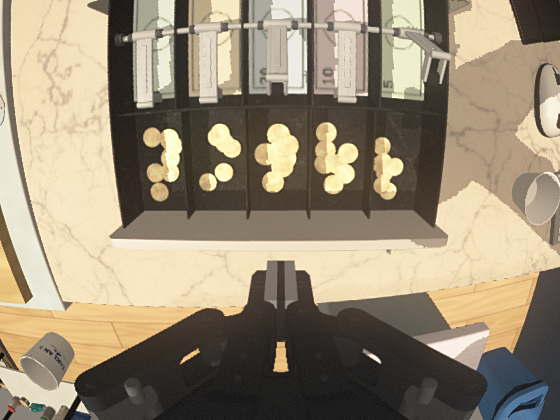

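The wrist view shows clips 3 (pixel 277,65) and 1 (435,60) raised, the others lying, hinge rod around row 28, tray front ends at (111,241) and (447,241). Refining positions with these pixels.

Run:
```python
from h import *
c=dict(np.load("w1.npz"));K=c["camera_matrix"];V=c["view"];R=V[:3,:3];C=-R.T@V[:3,3]
F=np.array([403,189,53.]);d=np.array([.9957,-.0925,0]);l=np.array([.0925,.9957,0])
def ray(u,v,z):
    a=np.array([(u-K[0,2])/K[0,0],(v-K[1,2])/K[0,0]]);r=np.hypot(*a)
    w=R.T@np.array([*(a/r*np.sin(r)),np.cos(r)]);p=C+w*(z-C[2])/w[2]
    return p.round(),"behind",round((p-F)@d,1),"left",round((p-F)@l,1)
for n,u,v,z in [("frontL",111,240,98),("frontR",447,241,98),("frontmidBack",280,211,98),("rodL",127,37,56),("rodR",430,33,56),("clip3base",279,27,58),("clip5base",144,36,61),("clip5end",145,104,61),("clip4 base",207,31,61),("clip2base",344,30,61)]: print(n,*ray(u,v,z))
```

```text
frontL [426. 365.  98.] behind 6.5 left 177.2
frontR [392.  20.  98.] behind 4.6 left -169.0
frontmidBack [441. 188.  98.] behind 37.8 left 2.7
rodL [630. 328.  56.] behind 213.0 left 159.7
rodR [604.  18.  56.] behind 215.9 left -151.5
clip3base [611. 173.  58.] behind 208.8 left 3.3
clip5base [625. 307.  61.] behind 209.7 left 137.8
clip5end [554. 314.  61.] behind 138.9 left 138.0
clip4 base [616. 242.  61.] behind 207.2 left 72.1
clip2base [604. 112.  61.] behind 207.1 left -58.6
```

Call:
apply_moves:
  deltas:
    - [0, -38, 0, 0, 0, 0, 1]
    - [0, -38, 0, 0, 0, 0, 1]
    - [0, -38, 0, 0, 0, 0, 1]
    - [0, 0, 35, 0, 0, 0, 1]
    - [0, 0, 35, 0, 0, 0, 1]
    - [0, 0, 35, 0, 0, 0, 1]
    - [0, 0, 0, 0, 0, 0, 1]
    - [0, 0, 0, 0, 0, 0, 1]

```text
t: 2.7
ee_pos: [566.4, 179.5, 148.7]
eef_rot: [-0.0, -0.675, 0.738, -0.0]
ft_force: [0.3, 1.1, 0.7]
width: -0.3
```

Run:
```python
from h import *;from rig import *
st()
c=capture("wrist");cv2.imwrite("pics/w2.png",c["pixels"])
```

```text
t 2.7 ta 22.0 tip [566.4 179.5 126.7] f [0.3 1.1 0.7] w -0.33618757713828823
tip in drawer: fwd-of-hinge 49.5 left 5.7 z 126.7
[[-0.089 -0.996  0.   ]
 [-0.996  0.089 -0.001]
 [ 0.001 -0.    -1.   ]]
```

View pics/w2.png

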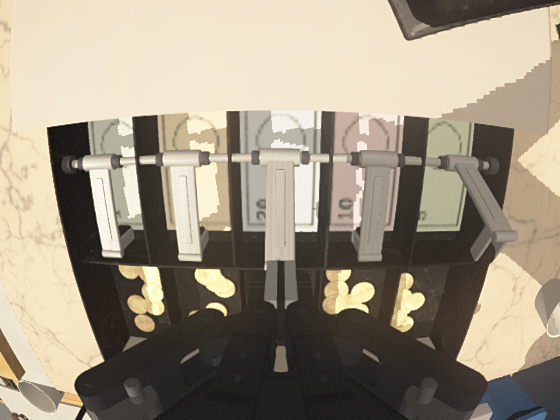

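The fingertips (276,268) stand in line with clip 3; descending.

Call:
apply_moves:
  deltas:
    - [0, 0, 8, 0, 0, 0, 1]
    - [0, 0, 8, 0, 0, 0, 1]
    - [0, 0, 8, 0, 0, 0, 1]
    - [0, 0, 8, 0, 0, 0, 1]
    - [0, 0, 8, 0, 0, 0, 1]
    - [0, 0, 8, 0, 0, 0, 1]
    - [0, 0, 6, 0, 0, 0, 1]
    - [0, 0, 4, 0, 0, 0, 1]
    - [0, 0, 4, 0, 0, 0, 1]
    - [0, 0, 0, 0, 0, 0, 1]

```text
t: 3.75
ee_pos: [566.1, 178.1, 85.7]
eef_rot: [-0.0, -0.674, 0.739, 0.0]
ft_force: [-0.3, -0.0, -0.4]
width: -0.5
```

Run:
```python
from h import *;from rig import *
st()
c=capture("wrist");cv2.imwrite("pics/w3.png",c["pixels"])
```

```text
t 3.75 ta 22.0 tip [566.1 178.1  63.7] f [-0.3 -0.  -0.4] w -0.4746173747215338
tip in drawer: fwd-of-hinge 49.6 left 4.2 z 63.7
[[-0.091 -0.996 -0.001]
 [-0.996  0.091 -0.   ]
 [ 0.     0.001 -1.   ]]
```

View pics/w3.png

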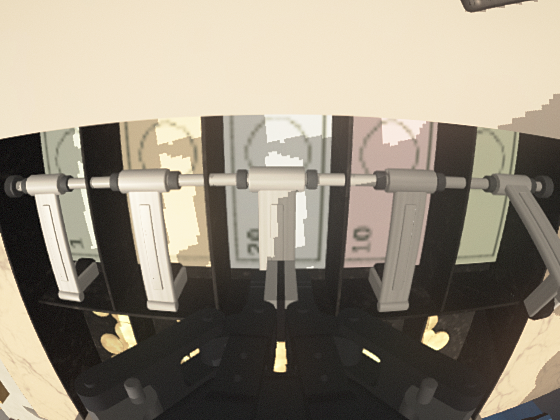

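Call:
apply_moves:
  deltas:
    - [0, 0, 2, 0, 0, 0, 1]
    - [0, 0, 1, 0, 0, 0, 1]
    - [0, 0, 0, 0, 0, 0, 1]

```text
t: 4.1
ee_pos: [566.3, 178.2, 83.4]
eef_rot: [0.0, -0.674, 0.739, -0.0]
ft_force: [-0.0, 0.4, -0.7]
width: -0.0
```

```bash
python3 -c "from h import *;st()"
```

```text
t 4.1 ta 22.0 tip [566.3 178.2  61.4] f [-0.   0.4 -0.7] w -0.021378560425051603
tip in drawer: fwd-of-hinge 49.4 left 4.4 z 61.4
[[-0.091 -0.996  0.   ]
 [-0.996  0.091  0.   ]
 [-0.    -0.    -1.   ]]
```

Call:
apply_moves:
  deltas:
    - [0, 0, 2, 0, 0, 0, 1]
    - [0, 0, 0, 0, 0, 0, 1]

```text
t: 4.3
ee_pos: [566.6, 178.3, 82.1]
eef_rot: [0.0, -0.674, 0.739, -0.0]
ft_force: [0.2, 0.8, 3.5]
width: -0.0
```

```bash
python3 -c "from h import *;st()"
```

```text
t 4.3 ta 22.0 tip [566.6 178.3  60.1] f [0.2 0.8 3.5] w -0.0480343880157398
tip in drawer: fwd-of-hinge 49.1 left 4.5 z 60.1
[[-0.091 -0.996  0.001]
 [-0.996  0.091  0.   ]
 [-0.    -0.001 -1.   ]]
```

Call:
apply_moves:
  deltas:
    - [0, 0, -30, 0, 0, 0, 1]
    - [0, 0, -30, 0, 0, 0, 1]
    - [0, 0, -30, 0, 0, 0, 1]
    - [33, -15, 0, 0, 0, 0, 1]
    - [33, -15, 0, 0, 0, 0, 1]
    - [33, -15, 0, 0, 0, 0, 1]
    - [33, -15, 0, 0, 0, 0, 1]
    - [0, 0, 0, 0, 0, 0, 1]
    - [0, 0, 0, 0, 0, 0, 1]

```text
t: 5.2
ee_pos: [613.8, 40.5, 170.9]
eef_rot: [-0.0, -0.673, 0.739, 0.0]
ft_force: [-0.1, 0.2, -0.4]
width: -0.1
```

Run:
```python
from h import *;from rig import *
st()
for n in("wrist","top"):
    c=capture(n);cv2.imwrite(f"pics/{n}4.png",c["pixels"] if n=="wrist" else cv2.resize(c["pixels"][130:270,100:260],None,fx=4,fy=4))
```

```text
t 5.2 ta 22.0 tip [613.8  40.5 148.9] f [-0.1  0.2 -0.4] w -0.13621932808749285
tip in drawer: fwd-of-hinge -10.6 left -128.4 z 148.9
[[-0.093 -0.996 -0.001]
 [-0.996  0.093  0.   ]
 [ 0.     0.001 -1.   ]]
```

View pics/wrist4.png

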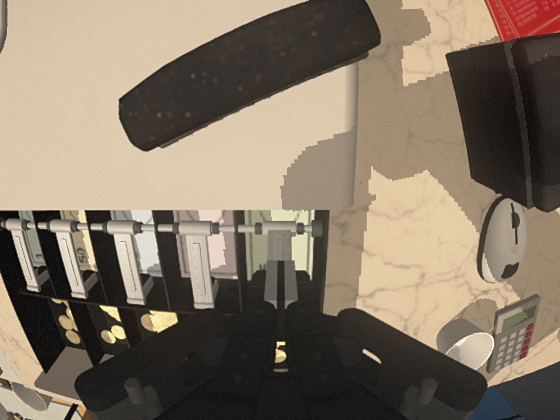

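View pics/top4.png

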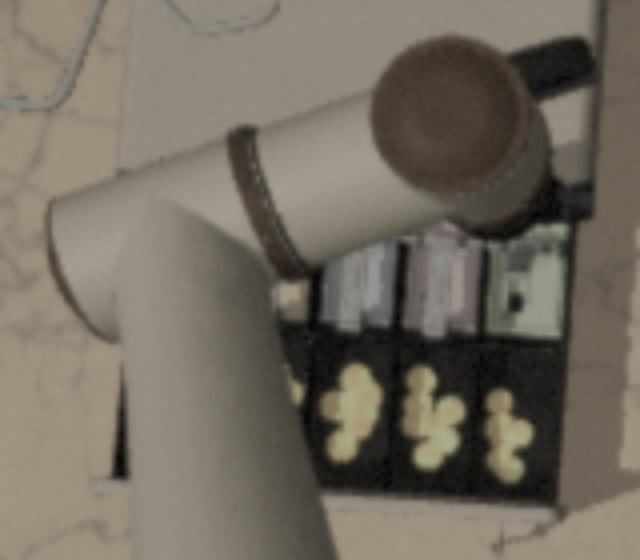

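Call:
apply_moves:
  deltas:
    - [0, 0, 25, 0, 0, 0, 1]
    - [0, 0, 24, 0, 0, 0, 1]
    - [0, 0, 0, 0, 0, 0, 1]
    - [0, 8, 0, 0, 0, 0, 1]
    - [0, 8, 0, 0, 0, 0, 1]
    - [0, 8, 2, 0, 0, 0, 1]
    - [0, 7, 3, 0, 0, 0, 1]
    - [0, 7, 4, 0, 0, 0, 1]
    - [0, 6, 5, 0, 0, 0, 1]
    - [0, 5, 5, 0, 0, 0, 1]
    - [0, 5, 5, 0, 0, 0, 1]
    - [0, 0, 0, 0, 0, 0, 1]

```text
t: 6.5
ee_pos: [558.7, 45.9, 97.2]
eef_rot: [-0.001, -0.674, 0.739, 0.001]
ft_force: [0.2, -0.3, 0.4]
width: 0.0
```

Run:
```python
from h import *;from rig import *
st()
c=capture("wrist");cv2.imwrite("pics/w5.png",c["pixels"])
```

```text
t 6.5 ta 22.0 tip [558.6  45.9  75.2] f [ 0.2 -0.3  0.4] w 0.02394843125437679
tip in drawer: fwd-of-hinge 44.8 left -128.1 z 75.2
[[-0.091 -0.996 -0.003]
 [-0.996  0.091 -0.001]
 [ 0.001  0.003 -1.   ]]
```

View pics/w5.png

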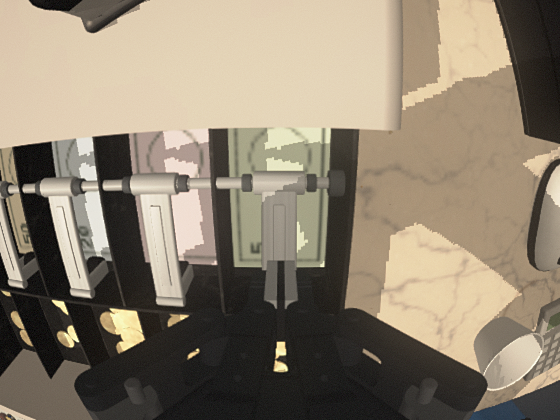

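Clip 1 (280,220) lies under the fingertips, nearly flat. Press on down to its stop.

Call:
apply_moves:
  deltas:
    - [0, 2, 5, 0, 0, 0, 1]
    - [0, 2, 5, 0, 0, 0, 1]
    - [0, 0, 4, 0, 0, 0, 1]
    - [0, 0, 2, 0, 0, 0, 1]
    - [0, 0, 0, 0, 0, 0, 1]

```text
t: 7.05
ee_pos: [556.2, 46.5, 82.2]
eef_rot: [-0.0, -0.674, 0.739, 0.0]
ft_force: [-0.6, 0.1, 0.0]
width: -0.1
```

```bash
python3 -c "from h import *;st()"
```

```text
t 7.05 ta 22.0 tip [556.2  46.5  60.2] f [-0.6  0.1  0. ] w -0.0727311378214212
tip in drawer: fwd-of-hinge 47.3 left -127.7 z 60.2
[[-0.091 -0.996 -0.   ]
 [-0.996  0.091 -0.   ]
 [ 0.     0.    -1.   ]]
```

Call:
apply_moves:
  deltas:
    - [0, 0, 1, 0, 0, 0, 1]
    - [0, 0, 1, 0, 0, 0, 1]
    - [0, 0, 0, 0, 0, 0, 1]

```text
t: 7.35
ee_pos: [557.2, 46.5, 81.9]
eef_rot: [0.001, -0.674, 0.738, -0.001]
ft_force: [-1.2, 0.2, 8.3]
width: -0.0
```

```bash
python3 -c "from h import *;st()"
```

```text
t 7.35 ta 22.0 tip [557.2  46.5  59.9] f [-1.2  0.2  8.3] w -0.04788903081891029
tip in drawer: fwd-of-hinge 46.2 left -127.6 z 59.9
[[-0.09  -0.996  0.002]
 [-0.996  0.09  -0.   ]
 [-0.    -0.002 -1.   ]]
```

Call:
apply_moves:
  deltas:
    - [0, 0, -33, 0, 0, 0, 1]
    - [0, 0, -33, 0, 0, 0, 1]
    - [0, 0, -34, 0, 0, 0, 1]
    - [-26, 40, 0, 0, 0, 0, 1]
    - [-26, 40, 0, 0, 0, 0, 1]
    - [-26, 40, 0, 0, 0, 0, 1]
    - [-26, 40, 0, 0, 0, 0, 1]
    - [-26, 40, 0, 0, 0, 0, 1]
    - [0, 24, 0, 0, 0, 0, 1]
    - [0, 0, 0, 0, 0, 0, 1]
    - [0, 0, 0, 0, 0, 0, 1]

```text
t: 8.45
ee_pos: [344.9, 196.8, 180.6]
eef_rot: [0.001, -0.675, 0.738, 0.0]
ft_force: [0.0, -0.1, -0.1]
width: -0.2
```

Run:
```python
from h import *;from rig import *
st()
for n in("wrist","top"):
    c=capture(n);cv2.imwrite(f"pics/{n}6.png",c["pixels"] if n=="wrist" else cv2.resize(c["pixels"][130:290,100:260],None,fx=3.7,fy=3.7))
    np.savez(n+"6.npz",**c)
    if n=="top":
        W=pts(c);m=(W[...,2]>75)&(W[...,0]>440)&(W[...,0]<630)&(W[...,1]>0)&(W[...,1]<370)
        print("high pts",m.sum()); 
        if m.any(): print(W[m].round()[:20])
        for u in range(130,240,5):
            mm=np.where((W[:,u,2]>88)&(W[:,u,2]<108)&(W[:,u,0]>375)&(W[:,u,0]<445))[0]
            if len(mm): p=W[mm.max(),u]; print(u,(p[0]-.0929*p[1]).round(1),end=" ")
```

```text
t 8.45 ta 22.0 tip [344.9 196.8 158.6] f [ 0.  -0.1 -0.1] w -0.202041699263371
tip in drawer: fwd-of-hinge 271.5 left 2.4 z 158.6
[[-0.09  -0.996  0.001]
 [-0.996  0.09   0.001]
 [-0.001 -0.001 -1.   ]]
high pts 14
[[607.   5.  76.]
 [604.   5.  75.]
 [602. 343.  76.]
 [599. 343.  75.]
 [578.   9.  77.]
 [575.   9.  75.]
 [566.   9.  75.]
 [557.  10.  75.]
 [559. 346.  75.]
 [546. 345.  76.]
 [510. 352.  75.]
 [510. 349.  76.]
 [476. 354.  78.]
 [461.  18.  76.]]
130 389.2 135 387.2 140 388.3 145 389.2 150 387.2 155 388.2 160 389.2 165 387.1 170 388.0 175 389.0 180 387.1 185 388.0 190 389.2 195 386.9 200 387.9 205 388.9 210 386.8 215 387.8 220 388.7 225 386.7 230 387.6 235 388.8
```

View pics/wrist6.png

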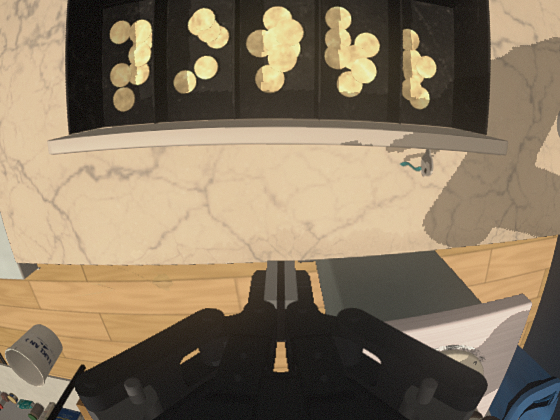

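View pics/top6.png

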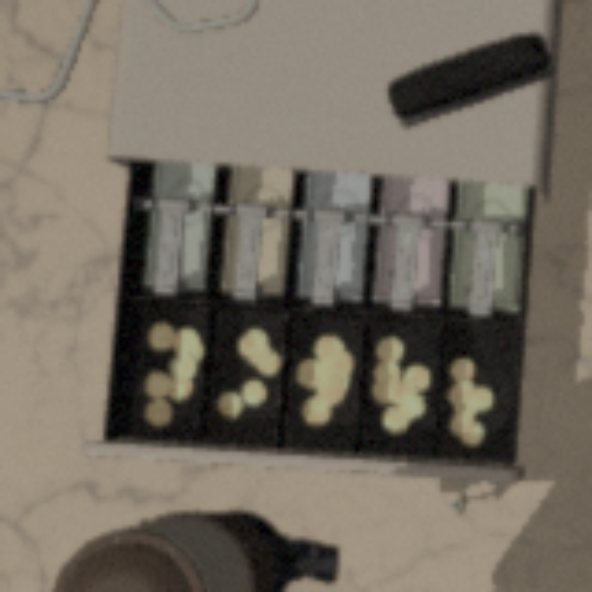

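Run:
```python
from h import *
W=pts(dict(np.load("top0.npz")))
m=(W[...,2]>118)&(W[...,0]>500)&(W[...,0]<800)&(W[...,1]>-50)&(W[...,1]<650)
P=W[m]
for a in range(-50,650,50):
    q=P[(P[:,1]>=a)&(P[:,1]<a+50)]
    for lo,hi in((118,170),(170,300),(300,900)):
        r=q[(q[:,2]>lo)&(q[:,2]<=hi)]
        if len(r)>3: print(a,lo,"minx",r[:,0].min().round(),"zmax",r[:,2].max().round(),len(r))
```

```text
-50 118 minx 716.0 zmax 153.0 61
0 118 minx 565.0 zmax 160.0 221
50 118 minx 571.0 zmax 160.0 218
100 118 minx 686.0 zmax 149.0 26
200 118 minx 771.0 zmax 120.0 6
250 118 minx 765.0 zmax 122.0 5
350 118 minx 713.0 zmax 119.0 8
400 118 minx 717.0 zmax 120.0 5
450 118 minx 745.0 zmax 120.0 5
550 118 minx 792.0 zmax 146.0 36
600 118 minx 607.0 zmax 168.0 96
600 170 minx 607.0 zmax 239.0 133
```

Call:
apply_moves:
  deltas:
    - [0, 0, 38, 0, 0, 0, 1]
    - [0, 0, 38, 0, 0, 0, 1]
    - [0, 0, 36, 0, 0, 0, 1]
    - [0, -20, 0, 0, 0, 0, 1]
    - [0, -14, 0, 0, 0, 0, 1]
    - [0, 0, 0, 0, 0, 0, 1]
    - [0, 0, 0, 0, 0, 0, 1]

```text
t: 9.25
ee_pos: [379.7, 193.3, 68.6]
eef_rot: [0.001, -0.673, 0.739, 0.0]
ft_force: [0.5, -0.4, -0.0]
width: 0.1
```

Run:
```python
from h import *;from rig import *
st()
c=capture("wrist");cv2.imwrite("pics/w7.png",c["pixels"])
```

```text
t 9.25 ta 22.0 tip [379.7 193.3  46.6] f [ 0.5 -0.4 -0. ] w 0.0996062976971865
tip in drawer: fwd-of-hinge 236.6 left 2.1 z 46.6
[[-0.094 -0.996  0.001]
 [-0.996  0.094  0.001]
 [-0.001 -0.001 -1.   ]]
```

View pics/w7.png

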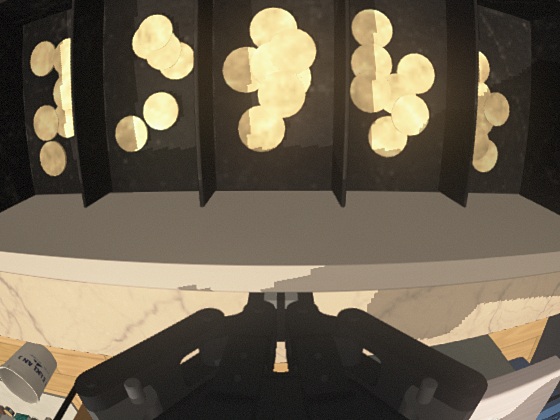

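Call:
apply_moves:
  deltas:
    - [0, 0, -22, 0, 0, 0, 1]
    - [0, -8, 0, 0, 0, 0, 1]
    - [0, -8, 0, 0, 0, 0, 1]
    - [0, -10, 0, 0, 0, 0, 1]
    - [0, -12, 0, 0, 0, 0, 1]
    - [0, -15, 0, 0, 0, 0, 1]
    - [0, -15, 0, 0, 0, 0, 1]
    - [0, 0, 0, 0, 0, 0, 1]

```text
t: 10.1
ee_pos: [448.8, 187.2, 89.7]
eef_rot: [0.0, -0.673, 0.739, -0.0]
ft_force: [-0.6, -0.1, 0.8]
width: -0.3
```

Run:
```python
from h import *;from rig import *
st()
c=capture("wrist");cv2.imwrite("pics/w8.png",c["pixels"])
```

```text
t 10.1 ta 22.0 tip [448.8 187.2  67.7] f [-0.6 -0.1  0.8] w -0.26581466408951987
tip in drawer: fwd-of-hinge 167.2 left 2.5 z 67.7
[[-0.093 -0.996  0.001]
 [-0.996  0.093  0.   ]
 [-0.    -0.001 -1.   ]]
```

View pics/w8.png

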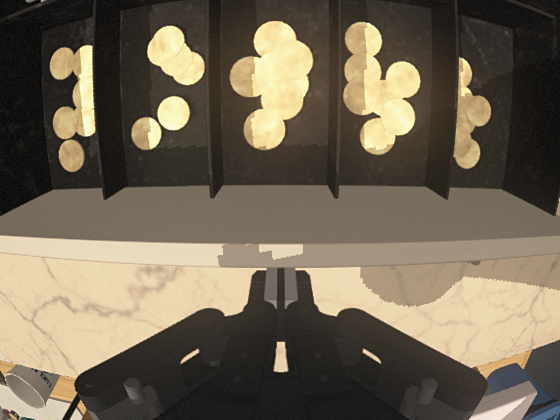

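Call:
apply_moves:
  deltas:
    - [0, -10, 0, 0, 0, 0, 1]
    - [0, -13, 0, 0, 0, 0, 1]
    - [0, -13, 0, 0, 0, 0, 1]
    - [0, -13, 0, 0, 0, 0, 1]
    - [0, -13, 0, 0, 0, 0, 1]
    - [0, -13, 0, 0, 0, 0, 1]
    - [0, -13, 0, 0, 0, 0, 1]
    - [0, -13, 0, 0, 0, 0, 1]
    - [0, -13, 0, 0, 0, 0, 1]
    - [0, -13, 0, 0, 0, 0, 1]
    - [0, -13, 0, 0, 0, 0, 1]
    - [0, -8, 0, 0, 0, 0, 1]

```text
t: 11.35
ee_pos: [596.4, 173.9, 90.6]
eef_rot: [0.002, -0.674, 0.739, -0.001]
ft_force: [-0.0, 0.7, 0.3]
width: -0.3
```

Run:
```python
from h import *;from rig import *
st()
c=capture("wrist");cv2.imwrite("pics/w9.png",c["pixels"])
```

```text
t 11.35 ta 22.0 tip [596.5 173.9  68.6] f [-0.   0.7  0.3] w -0.3433366743687006
tip in drawer: fwd-of-hinge 19.0 left 2.9 z 68.6
[[-0.091 -0.996  0.003]
 [-0.996  0.091  0.001]
 [-0.001 -0.003 -1.   ]]
```

View pics/w9.png

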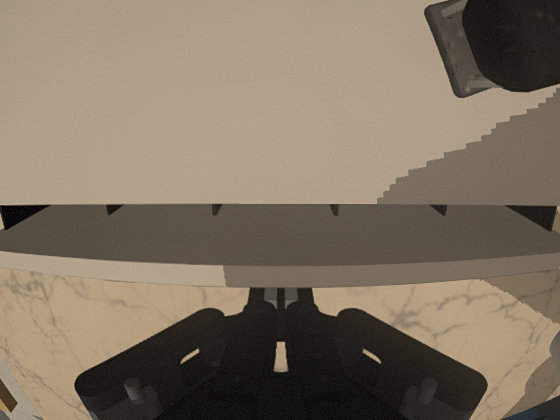

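Call:
apply_moves:
  deltas:
    - [0, 10, 0, 0, 0, 0, 1]
    - [-40, 0, 0, 0, 0, 0, 1]
    - [0, -10, 0, 0, 0, 0, 1]
    - [0, -6, 0, 0, 0, 0, 1]
    - [0, -6, 0, 0, 0, 0, 1]
    - [0, -6, 0, 0, 0, 0, 1]
    - [0, -6, 0, 0, 0, 0, 1]
    - [0, -6, 0, 0, 0, 0, 1]
    - [0, -4, 0, 0, 0, 0, 1]
    - [0, 0, 0, 0, 0, 0, 1]

```text
t: 12.4
ee_pos: [632.5, 209.9, 90.3]
eef_rot: [0.0, -0.674, 0.739, -0.0]
ft_force: [0.6, -0.3, -0.1]
width: 0.4
```

Run:
```python
from h import *;from rig import *
st()
c=capture("wrist");cv2.imwrite("pics/w10.png",c["pixels"])
```

```text
t 12.4 ta 22.0 tip [632.5 209.9  68.3] f [ 0.6 -0.3 -0.1] w 0.3544814269025085
tip in drawer: fwd-of-hinge -13.6 left 42.0 z 68.3
[[-0.092 -0.996  0.001]
 [-0.996  0.092 -0.   ]
 [-0.    -0.001 -1.   ]]
```

View pics/w10.png

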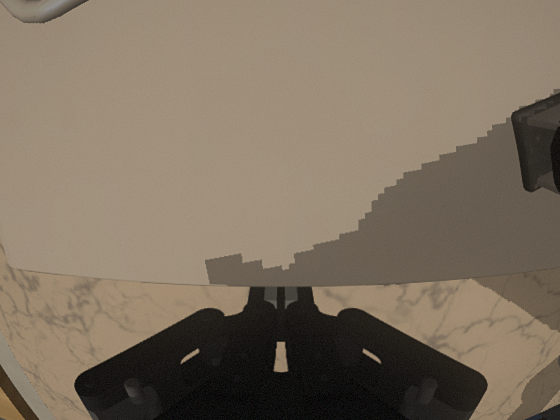

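Call:
apply_moves:
  deltas:
    - [0, -2, 0, 0, 0, 0, 1]
    - [0, -2, 0, 0, 0, 0, 1]
    - [0, -2, 0, 0, 0, 0, 1]
    - [0, 0, 0, 0, 0, 0, 1]

```text
t: 12.85
ee_pos: [637.6, 209.7, 90.3]
eef_rot: [0.0, -0.674, 0.739, -0.0]
ft_force: [0.3, -0.1, 0.1]
width: -0.5
```

```bash
python3 -c "from h import *;st()"
```

```text
t 12.85 ta 22.0 tip [637.6 209.7  68.3] f [ 0.3 -0.1  0.1] w -0.4691394842643335
tip in drawer: fwd-of-hinge -18.7 left 42.3 z 68.3
[[-0.091 -0.996  0.   ]
 [-0.996  0.091 -0.   ]
 [ 0.    -0.    -1.   ]]
```

Call:
apply_moves:
  deltas:
    - [0, -2, 0, 0, 0, 0, 1]
    - [0, -2, 0, 0, 0, 0, 1]
    - [0, 0, 0, 0, 0, 0, 1]

```text
t: 13.15
ee_pos: [637.9, 209.6, 90.3]
eef_rot: [-0.003, -0.674, 0.739, 0.002]
ft_force: [-12.3, 2.0, 7.4]
width: 0.3
```

```bash
python3 -c "from h import *;st()"
```

```text
t 13.15 ta 22.0 tip [637.8 209.6  68.3] f [-12.3   2.    7.4] w 0.2514700268624547
tip in drawer: fwd-of-hinge -18.9 left 42.2 z 68.3
[[-0.091 -0.996 -0.008]
 [-0.996  0.091 -0.001]
 [ 0.002  0.007 -1.   ]]
```

Call:
apply_moves:
  deltas:
    - [0, 4, 0, 0, 0, 0, 1]
    - [0, 10, 0, 0, 0, 0, 1]
    - [0, 40, 0, 0, 0, 0, 1]
    - [0, 40, 0, 0, 0, 0, 1]
    - [0, 40, -20, 0, 0, 0, 1]
    - [-30, 30, -20, 0, 0, 0, 1]
    - [-40, 20, -20, 0, 0, 0, 1]
    - [-40, 20, -20, 0, 0, 0, 1]
    - [-40, 0, -20, 0, 0, 0, 1]
    - [-40, 0, -20, 0, 0, 0, 1]
    - [0, 0, 0, 0, 0, 0, 1]
    - [0, 0, 0, 0, 0, 0, 1]

```text
t: 14.35
ee_pos: [455.2, 417.8, 210.1]
eef_rot: [0.0, -0.674, 0.738, 0.0]
ft_force: [-0.5, -0.0, -1.7]
width: -0.2
```

Run:
```python
from h import *;from rig import *
st()
c=capture("top");im=cv2.resize(c["pixels"][60:290,70:420],None,fx=2.2,fy=2.2);cv2.imwrite("pics/top11.png",im)
W=pts(c);W0=pts(dict(np.load("top0.npz")))
for u in range(135,240,8):
    a=np.where((W[:,u,2]>88)&(W[:,u,2]<112)&(W[:,u,0]>600)&(W[:,u,0]<690))[0]
    b=np.where((W0[:,u,2]>88)&(W0[:,u,2]<112)&(W0[:,u,0]>600)&(W0[:,u,0]<690))[0]
    print(u,*[ (w[m.max(),u,0]-.0929*w[m.max(),u,1]).round(1) for w,m in((W,a),(W0,b))], np.diff(a).max())
c=capture("wrist");cv2.imwrite("pics/w11.png",c["pixels"])
```

```text
t 14.35 ta 22.0 tip [455.2 417.8 188.1] f [-0.5 -0.  -1.7] w -0.1752721292526606
tip in drawer: fwd-of-hinge 182.2 left 232.7 z 188.1
[[-0.09  -0.996  0.   ]
 [-0.996  0.09   0.001]
 [-0.001  0.    -1.   ]]
135 630.5 632.2 1
143 632.1 634.7 1
151 630.8 632.3 1
159 632.1 634.9 1
167 630.8 632.7 1
175 632.3 634.6 1
183 631.5 633.7 1
191 630.9 635.0 1
199 631.7 633.2 1
207 630.7 632.0 1
215 631.3 633.5 1
223 631.3 632.2 1
231 631.8 633.9 1
239 630.2 631.9 1
```

View pics/top11.png

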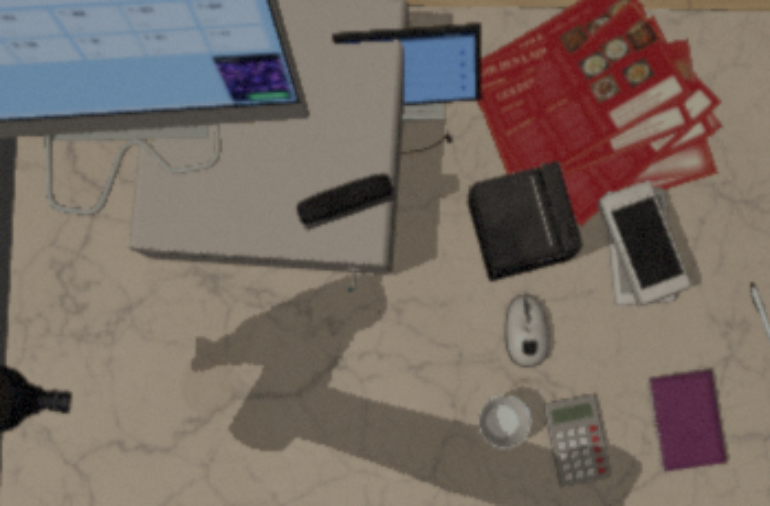

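View pics/w11.png

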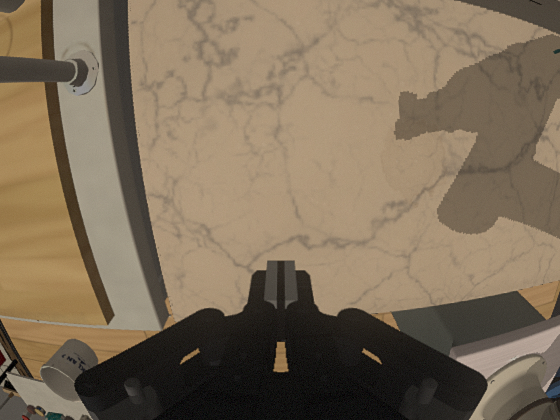

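Contact at 12 N suggests the stop; I'll check the face against the housing edge from in front.

Call:
apply_moves:
  deltas:
    - [40, 0, 0, 0, 0, 0, 1]
    - [40, 0, 0, 0, 0, 0, 1]
    - [40, 0, 0, 0, 0, 0, 1]
    - [40, 0, 0, 0, 0, 0, 1]
    - [40, 0, 0, 0, 0, 0, 1]
    - [0, 0, 35, 0, 0, 0, 1]
    - [0, 0, 35, 0, 0, 0, 1]
    - [0, 0, 30, 0, 0, 0, 1]
    - [0, 0, 0, 0, 0, 0, 1]
    - [0, 0, 0, 0, 0, 0, 1]

```text
t: 15.45
ee_pos: [437.4, 217.2, 110.4]
eef_rot: [-0.001, -0.674, 0.739, -0.0]
ft_force: [0.6, 0.5, 1.5]
width: -0.1
```

Run:
```python
from h import *;from rig import *
st()
c=capture("wrist");cv2.imwrite("pics/w12.png",c["pixels"])
K=c["camera_matrix"];V=c["view"];R=V[:3,:3];C=-R.T@V[:3,3];d=c["range_z"]
v,u=np.mgrid[:420,:560];a=np.stack([(u-K[0,2]),(v-K[1,2])],-1)/K[0,0];r=np.linalg.norm(a,axis=-1)
s=np.tan(r)/np.maximum(r,1e-6)*d
P=np.stack([a[...,0]*s,a[...,1]*s,d],-1);W=C+P@R;W[d==0]=np.nan
dd=np.array([.9957,-.0925,0]);F=np.array([403,189,53.])
for u in (200,280,340):
    for v in range(0,110,4):
        p=W[v,u];print(u,v,p.round(),"behind",round((p-F)@dd,1))
```

```text
t 15.45 ta 22.0 tip [437.3 217.2  88.4] f [0.6 0.5 1.5] w -0.06758958195624468
tip in drawer: fwd-of-hinge 181.4 left 31.2 z 88.4
[[-0.092 -0.996 -0.   ]
 [-0.996  0.092 -0.001]
 [ 0.001  0.    -1.   ]]
200 0 [605. 259.  -2.] behind 194.8
200 4 [601. 258.   2.] behind 190.4
200 8 [597. 258.   2.] behind 187.2
200 12 [595. 259.   1.] behind 184.3
200 16 [591. 259.   2.] behind 180.9
200 20 [588. 259.   1.] behind 178.0
200 24 [585. 259.   2.] behind 174.7
200 28 [582. 260.   1.] behind 171.8
200 32 [579. 260.   1.] behind 168.7
200 36 [576. 260.   1.] behind 165.7
200 40 [573. 260.   1.] behind 162.7
200 44 [570. 261.  -0.] behind 160.0
200 48 [567. 261.   1.] behind 156.8
200 52 [564. 261.   0.] behind 153.9
200 56 [561. 262.   1.] behind 150.9
200 60 [558. 262.   2.] behind 147.7
200 64 [555. 262.   0.] behind 145.0
200 68 [553. 263.  -0.] behind 142.1
200 72 [550. 263.   1.] behind 139.1
200 76 [547. 263.   1.] behind 136.1
200 80 [544. 263.   1.] behind 133.2
200 84 [541. 264.   1.] behind 130.3
200 88 [538. 264.   1.] behind 127.4
200 92 [535. 265.  -1.] behind 124.6
200 96 [532.
[... 1510 characters left out ...]
6 [566. 162.   1.] behind 164.6
340 40 [563. 163.   1.] behind 161.6
340 44 [560. 163.   1.] behind 158.7
340 48 [557. 163.   1.] behind 155.8
340 52 [554. 164.   1.] behind 152.8
340 56 [551. 164.  -1.] behind 150.1
340 60 [548. 164.   2.] behind 146.9
340 64 [545. 164.   1.] behind 144.1
340 68 [542. 165.   1.] behind 141.1
340 72 [540. 165.   1.] behind 138.2
340 76 [537. 165.   2.] behind 135.2
340 80 [534. 166.   3.] behind 132.3
340 84 [531. 165.   0.] behind 129.6
340 88 [528. 166.   3.] behind 126.6
340 92 [525. 166.   2.] behind 123.8
340 96 [522. 166.   2.] behind 120.9
340 100 [519. 166.   1.] behind 118.0
340 104 [517. 167.   1.] behind 115.2
340 108 [514. 167.   1.] behind 112.3
```

View pics/w12.png

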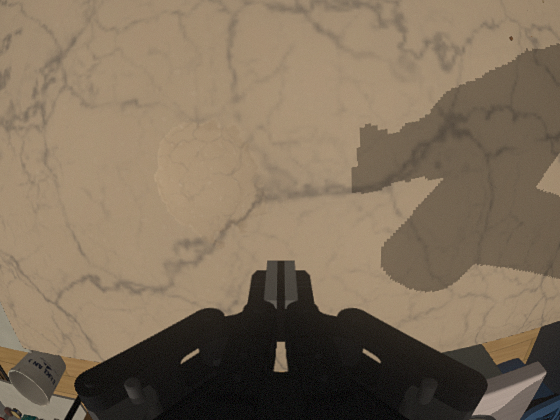

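Call:
apply_moves:
  deltas:
    - [0, -40, 0, 0, 0, 0, 1]
    - [0, -40, 0, 0, 0, 0, 1]
    - [0, -10, 0, 0, 0, 0, 1]
    - [0, 0, 0, 0, 0, 0, 1]
    - [0, 0, 0, 0, 0, 0, 1]

```text
t: 16.0
ee_pos: [526.3, 209.7, 111.0]
eef_rot: [0.0, -0.674, 0.739, 0.0]
ft_force: [-1.4, 0.4, -1.0]
width: 0.4
```

Run:
```python
from h import *;from rig import *
st()
c=capture("wrist");cv2.imwrite("pics/w13.png",c["pixels"])
K=c["camera_matrix"];V=c["view"];R=V[:3,:3];C=-R.T@V[:3,3];d=c["range_z"]
v,u=np.mgrid[:420,:560];a=np.stack([(u-K[0,2]),(v-K[1,2])],-1)/K[0,0];r=np.linalg.norm(a,axis=-1)
s=np.tan(r)/np.maximum(r,1e-6)*d
P=np.stack([a[...,0]*s,a[...,1]*s,d],-1);W=C+P@R;W[d==0]=np.nan
dd=np.array([.9957,-.0925,0]);F=np.array([403,189,53.])
B=(W-F)@dd
for lo,hi in((10,30),(30,50),(50,70),(70,85),(85,92),(92,97),(97,100),(100,103),(103,104.5),(104.5,108)):
    m=(W[...,2]>lo)&(W[...,2]<hi)&(B>225)&(W[...,1]>50)&(W[...,1]<330)
    if m.any(): print(lo,hi,m.sum(),np.percentile(B[m],[1,10,50]).round(1))
```

```text
t 16.0 ta 22.0 tip [526.3 209.7  89. ] f [-1.4  0.4 -1. ] w 0.36636090341600136
tip in drawer: fwd-of-hinge 92.1 left 32.1 z 89.0
[[-0.092 -0.996  0.   ]
 [-0.996  0.092  0.   ]
 [-0.001 -0.    -1.   ]]
10 30 1913 [242.2 242.3 242.6]
30 50 2567 [242.  242.3 242.6]
50 70 3459 [242.1 242.3 242.6]
70 85 3356 [242.1 242.3 242.6]
85 92 1889 [242.1 242.3 242.6]
92 97 1495 [242.1 242.3 242.6]
97 100 3311 [242.2 242.5 243.6]
100 103 282 [242.3 243.1 244. ]
103 104.5 491 [243.6 243.8 246.6]
104.5 108 11945 [243.4 244.3 249.3]
```

View pics/w13.png

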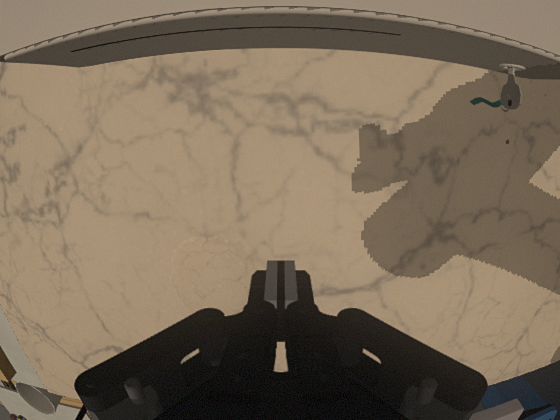

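```bash
python3 -c "
from rig import *
o=get_obs();print(o['t'],o['ft_force']);print(sign_off())"
```

```text
16.05 [-0.29065574  1.21629956  0.18732498]
the job is handed in; nothing more can be done
None
```

I folded the two raised clips, 3 and 1, down to their stops with the shut fingertips, then pushed the drawer shut and handed the job in at about 16 s of the 58 s allowed.

- **Clips:** I pressed each clip until the fingers met firm resistance, about 3.5 N on clip 3 and 8 N on clip 1. Before I closed the drawer, a top picture showed all five clips lying, with the tray still about 0.245 m out. The clips cannot be seen inside the shut drawer, so that picture is my last check on them.
- **Drawer:** I pushed the front at no more than about 0.15 m/s, slowing to about 0.02 m/s at the end. It stopped hard at about 12 N. After I backed off, depth readings put the tray's face evenly about 1 mm in front of the housing edge. That fits the end stop, although the joint value itself is not reported.
- **Surroundings:** At hand-in the arm stood about 90 mm clear of the drawer. I judged the bystanders unmoved by eye in the pictures, without measuring them.

An early check disagreed by about 4 mm on the drawer's sideways centre, so I used the wrist camera's value. I also pushed the last 40 mm about 40 mm left of centre, to keep clear of the stapler.

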